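# Set out a dissecting place at the stereo microscope

## Robot

A 6-joint arm with a two-finger parallel gripper is mounted at the origin on the work surface. World frame = base frame: x ahead of the robot, y to its left, z up, the work surface at z = 0. Lengths are in m, angles in rad, forces in N, time in s.
With the tool pointing down it reaches from about 0.325 to 0.775 m from the base axis. Payload 9.3 kg.
Tool frame: the origin (TCP) lies at the very end of the fingers, on their centre line; the grasp point (between the pads) lies 19 mm behind it; z points along the fingers, y is the line along which they close (so a half turn about z gives the same grasp; the last joint's range is limited). The gripper opens to 85 mm and grips with 20 to 120 N. Pads are 22 mm wide; open, the fingers measure 114 mm over their backs; the gripper's body (76 mm by 85 mm) begins 54 mm behind the grasp point. The pads swing forward as they close: fully open they stand 13 mm farther back than shut.
Start: joints at [-1.35, 0.259, 0.021, 1.334, 0, 1.418], TCP at [0.201, -0.512, 0.231] pointing down, gripper open.
Joint ranges: [-3.04, 3.04], [-0.91, 1.82], [-1.04, 1.36], [-1.92, 1.95], [-1.52, 1.45], [-3.14, 3.14]. Speed limits (rad/s): [2.22, 2.22, 2.79, 3.14, 3.14, 3.14].

## Interface

Orientations are given as a unit quaternion [w, x, y, z].
In Python, from bench import readout, eyes, sign_off, nets gives the robot as it stands.
- The arm moves only by the tool carry_out, never from a script. Its argument "moves" is a list of rows, each a list of 7 numbers: the shift along the tool's x, y, z normalised to -1 to 1, where 1 is 0.5 m, then the turn, a rotation vector about the tool's x, y, z normalised to -1 to 1, where 1 is pi rad, then the closure, from 0 (fully open) to 1 (shut). A call has exactly 8 rows; each row is the pose to reach, as a shift and turn from the pose commanded when the call began, along the tool's axes at that moment, turning the shorter way round; what a row does not reach only later rows make up. A row lasts 1/8 s, in which the tool goes at most 62.5 mm and 10.7 degrees, less where a joint would pass 70% of its speed; a pose out of reach is approached as far as the arm can. A call with a number of a shift or a turn outside -1 to 1 is refused whole. A call with a gripper value outside its range is refused whole. The fingers move at their own pace and stop on an object; "grip_force" is the grip in N (left out, the last holds). Time passes only in rows, so rows that repeat a pose let the fingers close, or fill a call up. It gives the time, the measured TCP pose, the force, the opening and the grip force at its end, in the units of the state.
- readout.observe(): the state, without advancing time (a new reading comes with each control period).
- eyes.get_image(name): name is "scene" or "top"; returns a dict with "color" (480x640x3 uint8, red, green, blue), "fx", "fy", "cx", "cy" (pixels), "position" and "attitude" of the camera in the world. Camera axes: x right, y down, z forward; pixel columns grow to the right and rows downward; lengths in m; the calibration is good to about 2 mm. A picture is of the moment at which its call begins. There is no depth.
- sign_off(): hands the job in; it is judged then, once.
Trained networks look in the newest picture that a camera, given by its name, has taken for a name from the list of things; names that differ only in an ending like _2 or _b are one class to them, and where a whole thing is asked for, a point or a joint stands for the part that bears it (a point fixed in the world has none). Each returns a list of dicts, best first, with "confidence" (0 to 1); they miss things now and then, are a little off and sometimes report something else, mostly with a low value. They report only what shows in the picture. A call takes as long as a camera call. They do not tell look-alikes from the thing itself.
- nets.cut_out(camera, name): "region" (480x640 bool, what is visible of it).
- nets.place_of(camera, name): "xyz" ([x, y, z] in m, in the coordinates of the camera as it stood for that picture, good to about 4 mm: a listed point, or the origin of a listed thing).
The state is a dict: "time": time; "joints": joint angles; "dq": joint speeds; "tau": joint torques, N m; "tool_pos": TCP position; "tool_rot": TCP orientation; "ft_force": force on the tool from outside, world axes, zero at the start; "wrist_torque": the same for the moment, N m; "gripper_width": finger opening in m; "grip_force": force on a finger pad.
Only numpy, scipy, OpenCV 4.12 (cv2) and the standard library are available. Lean on these libraries where they do the work, as an engineer would, in place of code of your own. Each camera call takes 0.05 s, during which the arm holds its last target. There are 200 camera calls.

## Task

Set out the dissecting place: lay the round diffuser centred on the window of the light base, and stand the small glass dish centred on top of the diffuser. On the rubber mat, stand the wide jar on the ringed end spot nearest the orange tube rack, the slim vial on the opposite end spot, and the square glass block on the middle spot between them, each upright in the middle of its ring. Leave the red tub where it is.

Things in the scene. Friction and masses are not known exactly. Their poses are not given: they have to be found in the camera images.
- diffuser: loose: round diffuser, a flat aluminium disc with a white opal face on top, 56 mm across, 12 mm thick, about 70 g; origin at the centre of its underside, z up
- dish: loose: shallow round open glass dish with a black floor, 46 mm across, 14 mm high, wall 2.5 mm, about 45 g; origin at the centre of its underside, z up
- jar: loose: wide clear glass jar with a white cap and a plain paper band, straight body 42 mm across and 31 mm high, above it the cap 38 mm across, 45 mm high in all, about 90 g; origin at the centre of its underside, z up
- vial: loose: slim amber glass vial with a black cap, straight body 26 mm across and 36 mm high, above it the cap 23 mm across, 50 mm high in all, about 40 g; origin at the centre of its underside, z up
- block: loose: square green-tinted glass staining block with a round white-rimmed well drawn on its top, 40 x 40 mm, 16 mm high, about 60 g; origin at the centre of its underside, x and y square to its sides, z up
- light_base: fixed: flat white light base, 130 mm (its x) by 150 mm (its y), 20 mm high, with a round black-rimmed window 74 mm across in the middle of its flat top; origin at the centre of its underside, so the window's centre is 20 mm straight above it
- mat: fixed: dark rubber mat, 80 mm (its x) by 240 mm (its y), 3 mm thick, with three white ring outlines 54 mm across marking flat spots: the middle one at its centre, the end ones 75 mm from the centre along its +y and -y; origin at the centre of its underside
- rack: fixed: orange tube rack, 120 mm (its x) by 60 mm (its y), 55 mm high, with some red-capped tubes standing to 89 mm; it stands far left or far right of the work; origin at the centre of its underside
- tub: bystander, not to be moved: empty round red tub, 170 mm across its rim, 100 mm high; it stands on the side where the rack is not; origin at the centre of its underside
Mind the look-alikes: they are no part of the job. Several things have the shape of the vial; the one meant has the colours described above.

How it is judged:
At the end, for the whole second after the job is handed in: Diffuser flat on the light base within 12 mm of the window centre; dish on it, centred within 12 mm; jar on the mat's end spot nearest the rack, vial on the opposite end spot, block on the middle spot, each within 13 mm along and across the mat; all upright, released and at rest (horizontal distance between diffuser and light_base below 0.012 m and z of diffuser in the frame of light_base between 0.017 and 0.023 m and horizontal distance between dish and diffuser below 0.012 m and z of dish in the frame of diffuser between 0.009 and 0.015 m and x of block in the frame of mat between -0.013 and 0.013 m and y of block in the frame of mat between -0.013 and 0.013 m and z of block in the frame of mat between 0 and 0.006 m and ((y of rack in the frame of mat above 0 m and x of jar in the frame of mat between -0.013 and 0.013 m and y of jar in the frame of mat between 0.062 and 0.088 m and z of jar in the frame of mat between 0 and 0.006 m and x of vial in the frame of mat between -0.013 and 0.013 m and y of vial in the frame of mat between -0.088 and -0.062 m and z of vial in the frame of mat between 0 and 0.006 m) or (y of rack in the frame of mat below 0 m and x of jar in the frame of mat between -0.013 and 0.013 m and y of jar in the frame of mat between -0.088 and -0.062 m and z of jar in the frame of mat between 0 and 0.006 m and x of vial in the frame of mat between -0.013 and 0.013 m and y of vial in the frame of mat between 0.062 and 0.088 m and z of vial in the frame of mat between 0 and 0.006 m)) and linear speed of each of diffuser, dish, jar, vial, block below 0.02 m/s and angle between each of diffuser, dish, jar, vial, block's own z axis and vertical below 0.1 rad); the robot touches nothing.
It fails at once if the red tub is shifted by more than 20 mm (distance of tub from where it was at the start of the episode above 0.02 m).
It also fails if it takes over 120 s, if anything falls off the work surface, if the arm or the gripper's body presses on something with over 40 N, if the wrist force passes 120 N, or if a joint passes its speed limit or range.

## Working session

There is one attempt and no reset: what is moved stays moved. The work goes in short steps, Python scripts to look and compute and a tool call to move; the robot and the scene stay as the last step left them, time stands still between calls to the robot, and variables do not carry over. Pictures are saved under pics/ and viewed, at most 14 in all, crops included, and the job is handed in when it is done.

Besides the shell and the picture viewer there is one more tool, called after ">>>" in YAML: its name, and indented under it one key for each argument. carry_out: Moves the arm, as the interface text tells. Scaled input: -1 to 1 covers 0.5 m each way for a shift and pi rad each way for a turn. Its arguments: {"type":"object","properties":{"moves":{"type":"array","items":{"type":"array","items":{"type":"number","minimum":-1,"maximum":1}}},"grip_force":{"type":"number"}},"required":["moves"]}

```bash
mkdir -p pics; cat > h.py <<'E'
import numpy as np, cv2
from scipy.spatial.transform import Rotation as R
from bench import readout, eyes, sign_off, nets
def rot(q): return R.from_quat([q[1],q[2],q[3],q[0]])
def cam(n):
    im=eyes.get_image(n); return im
def crot(im):
    a=np.array(im["attitude"]); return R.from_matrix(a) if a.shape==(3,3) else rot(a)
def world(im,p): return crot(im).apply(p)+np.array(im["position"])
def pix(im,w):
    c=crot(im).inv().apply(np.array(w)-im["position"]); return np.array([im["fx"]*c[0]/c[2]+im["cx"],im["fy"]*c[1]/c[2]+im["cy"]])
def ray(im,u,v,z):
    d=crot(im).apply([(u-im["cx"])/im["fx"],(v-im["cy"])/im["fy"],1]); p=np.array(im["position"]); return p+d*(z-p[2])/d[2]
def save(im,f,box=None,s=1):
    c=im["color"][:,:,::-1]
    if box: c=c[box[1]:box[3],box[0]:box[2]]
    cv2.imwrite("pics/"+f,cv2.resize(c,None,fx=s,fy=s,interpolation=cv2.INTER_CUBIC))
E
python3 - <<'E'
from h import *
for n in ["top","scene"]:
    im=cam(n); save(im,n+"0.png"); print(n,im["position"],im["attitude"],im["fx"])
    for t in ["diffuser","dish","jar","vial","block","light_base","mat","rack","tub"]:
        for d in nets.place_of(n,t)[:5]:
            if d["confidence"]>.2:
                w=world(im,d["xyz"]); print(t,round(d["confidence"],2),w.round(3),pix(im,w).round())
s=readout.observe(); print(s)
E
```

```text
top [0.36839266 0.00438011 1.15540994] [ 0.05722845 -0.69963571  0.71028117 -0.05230136] 461.2592158543276
diffuser 0.8 [ 0.454 -0.002 -0.004] [327. 274.]
dish 0.86 [0.439 0.147 0.   ] [267. 281.]
jar 0.71 [ 0.459 -0.002 -0.002] [327. 272.]
jar 0.5 [ 0.453 -0.252  0.   ] [427. 273.]
vial 0.68 [ 0.462  0.331 -0.001] [194. 273.]
vial 0.56 [ 0.425  0.265 -0.002] [220. 287.]
vial 0.47 [ 0.403  0.325 -0.002] [196. 297.]
vial 0.25 [ 0.456 -0.251 -0.001] [427. 272.]
block 0.54 [ 0.447 -0.129  0.002] [378. 276.]
light_base 0.91 [ 0.616  0.124 -0.004] [277. 212.]
light_base 0.3 [0.439 0.147 0.002] [267. 281.]
mat 0.81 [ 0.636 -0.154  0.001] [385. 202.]
rack 0.74 [ 0.529  0.454 -0.005] [147. 247.]
tub 0.92 [ 0.513 -0.467 -0.002] [511. 248.]
scene [0.99022769 0.7206645  0.84325625] [-0.11575841  0.25348073  0.87837001 -0.38834731] 531.105753170328
diffuser 0.78 [ 0.462 -0.004  0.003] [334. 250.]
dish 0.56 [0.446 0.143 0.002] [379. 287.]
vial 0.85 [ 0.464  0.329 -0.002] [431. 353.]
vial 0.71 [0.403 0.323 0.001] [452. 336.]
vial 0.52 [ 0.432  0.269 -0.   ] [423. 325.]
block 0.72 [ 0.447 -0.129  0
[... 191 characters left out ...]
. 161.]
{'time': 1.0, 'joints': array([-1.34960847e+00,  2.58584202e-01,  2.14737050e-02,  1.33367788e+00,
        1.44761096e-05,  1.41821748e+00]), 'dq': array([ 0.00066406, -0.00031969,  0.00052988,  0.00172169,  0.00083709,
       -0.00066218]), 'tau': array([ 7.28300020e-04, -5.55394435e+01,  3.44731307e+01,  1.59306277e-03,
       -3.56406681e-04, -7.05031297e-06]), 'tool_pos': array([ 0.20082742, -0.51201591,  0.23127695]), 'tool_rot': array([3.72426724e-06, 9.82588072e-01, 1.85797419e-01, 7.37012503e-06]), 'ft_force': array([-0.34724726,  0.333918  , -1.16718865]), 'wrist_torque': array([-0.03919831,  0.01092338,  0.05735626]), 'grip_force': 0.0, 'gripper_width': 0.08523021433855074}
```

View pics/top0.png

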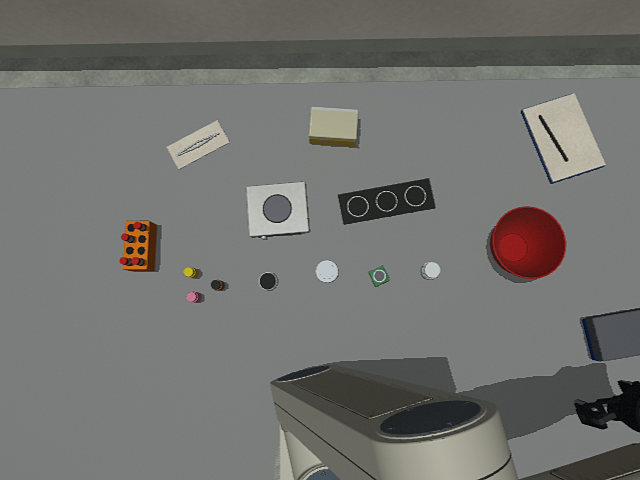

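View pics/scene0.png

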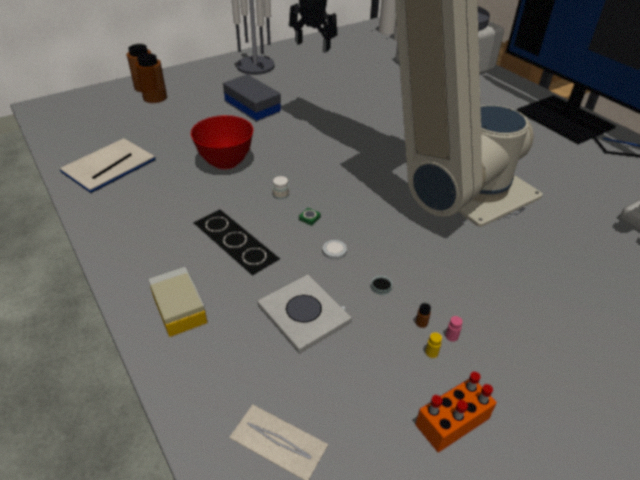

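Top picture: the vial look-alikes are yellow (190,272), pink (193,297) and amber with a black cap (218,285). The last fits the description. The jar is at (431,270) and the diffuser, also white and round, at (327,271). The rack is to the left, so the jar goes on the mat's left (+y) ring and the vial on the right one.

```bash
cat > m.py <<'E'
from h import *
im=cam("top"); 
def cen(t,z,near):
    best=None
    for d in nets.cut_out("top",t):
        m=d["region"].astype(np.uint8); 
        c=max(cv2.findContours(m,0,2)[0],key=cv2.contourArea)
        r=cv2.minAreaRect(c)
        if np.hypot(r[0][0]-near[0],r[0][1]-near[1])<15:
            w=ray(im,*r[0],z); b=cv2.boxPoints(r); bw=np.array([ray(im,*p,z)[:2] for p in b]); e=[bw[1]-bw[0],bw[2]-bw[1]]
            print(t,round(d["confidence"],2),w.round(4),"px",np.round(r[0],1),"sides",[np.round(np.linalg.norm(x),3) for x in e],"dir",[np.round(np.degrees(np.arctan2(x[1],x[0])),1) for x in e]); return
    print(t,"none")
E
python3 - <<'E'
from m import *
save(im,"crop.png",(160,220,460,330),2.6)
for a in [("diffuser",.006,(327,271)),("dish",.007,(267,281)),("jar",.025,(431,270)),("vial",.028,(218,285)),("block",.008,(378,276)),("light_base",.02,(277,209)),("mat",.003,(386,201)),("rack",.03,(140,246))]: cen(*a)
# window & rings by contour
g=cv2.cvtColor(im["color"],cv2.COLOR_RGB2GRAY)
for nm,box,z,inv in [("win",(252,188,303,232),.02,1),("rings",(340,178,434,222),.003,0)]:
    s=cv2.resize(g[box[1]:box[3],box[0]:box[2]],None,fx=4,fy=4,interpolation=cv2.INTER_CUBIC)
    t=cv2.threshold(s,0,255,cv2.THRESH_OTSU+(cv2.THRESH_BINARY_INV if inv else 0))[1]
    for c in cv2.findContours(t,0 if not inv else 1,2)[0]:
        if cv2.contourArea(c)<2000: continue
        (x,y),(a,b),_=cv2.minAreaRect(c); u=(x+.5)/4-.5+box[0]; v=(y+.5)/4-.5+box[1]
        print(nm,round(u,1),round(v,1),round(a/4,1),round(b/4,1),ray(im,u,v,z).round(4))
E
```

```text
diffuser 0.57 [ 0.461  -0.0022  0.006 ] px [327. 271.] sides [np.float64(0.053), np.float64(0.053)] dir [np.float64(-45.8), np.float64(-136.1)]
dish 0.64 [0.4382 0.1435 0.007 ] px [268.5 281. ] sides [np.float64(0.044), np.float64(0.048)] dir [np.float64(-45.3), np.float64(-135.4)]
jar 0.53 [ 0.4562 -0.2548  0.025 ] px [430.3 270.8] sides [np.float64(0.044), np.float64(0.041)] dir [np.float64(-46.7), np.float64(-137.1)]
vial 0.44 [0.4303 0.2654 0.028 ] px [217.5 284.5] sides [np.float64(0.032), np.float64(0.022)] dir [np.float64(-90.9), np.float64(-179.0)]
block none
light_base 0.59 [0.6149 0.121  0.02  ] px [277.  210.2] sides [np.float64(0.153), np.float64(0.138)] dir [np.float64(-86.2), np.float64(-176.1)]
mat 0.8 [ 0.6384 -0.1575  0.003 ] px [386.6 200.8] sides [np.float64(0.242), np.float64(0.08)] dir [np.float64(-80.4), np.float64(-172.9)]
rack 0.55 [0.5294 0.4625 0.03  ] px [138.4 245.4] sides [np.float64(0.126), np.float64(0.087)] dir [np.float64(-1.5), np.float64(-95.5)]
win 277.0 208.1 29.0 29.2 [0.6201 0.1211 0.02  ]
rings 397.8 215.0 12.8 71.2 [ 0.601  -0.1846  0.003 ]
rings 357.5 206.0 21.2 21.8 [ 0.6261 -0.0829  0.003 ]
rings 414.8 195.5 20.8 21.8 [ 0.6512 -0.2301  0.003 ]
rings 382.6 185.6 16.0 86.0 [ 0.6786 -0.1488  0.003 ]
```

View pics/crop.png

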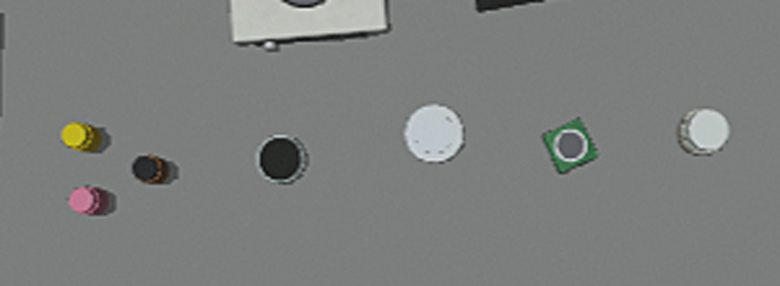

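The close crop confirms the choice: amber body with a black cap at about (218,285) in the full image. I still need the block's pose, and then I'll move.

```bash
cat >> h.py <<'E'
def to(x,y,z,psi=90):
    s=readout.observe(); r=rot(s["tool_rot"]); t=R.from_euler("z",psi,degrees=True)*R.from_euler("x",180,degrees=True)
    print("shift",(r.inv().apply(np.array([x,y,z])-s["tool_pos"])/.5).round(4),"turn",((r.inv()*t).as_rotvec()/np.pi).round(4))
E
python3 - <<'E'
from h import *
im=cam("top"); h=cv2.cvtColor(im["color"],cv2.COLOR_RGB2HSV)
m=cv2.inRange(h,(40,70,20),(85,255,255)); m[:240]=0; m[310:]=0
c=max(cv2.findContours(m,0,2)[0],key=cv2.contourArea); r=cv2.minAreaRect(c)
w=ray(im,*r[0],.012); b=[ray(im,*p,.012) for p in cv2.boxPoints(r)]
print(w.round(4),r,[np.degrees(np.arctan2(*(b[i+1]-b[i])[[1,0]])).round(1) for i in (0,1)],[np.linalg.norm(b[i+1]-b[i]).round(3) for i in (0,1)])
to(.461,-.002,.12)
E
```

```text
[ 0.4472 -0.1301  0.012 ] ((378.8000183105469, 275.6000061035156), (16.099689483642578, 16.099689483642578), 63.43495178222656) [np.float64(-64.5), np.float64(-155.3)] [np.float64(0.04), np.float64(0.04)]
shift [ 0.8569 -0.7597  0.2226] turn [ 0.     0.    -0.381]
```

>>> carry_out:
  moves:
    - [0.857,-0.76,0.22,0,0,-0.381,0]
    - [0.857,-0.76,0.22,0,0,-0.381,0]
    - [0.857,-0.76,0.22,0,0,-0.381,0]
    - [0.857,-0.76,0.22,0,0,-0.381,0]
    - [0.857,-0.76,0.22,0,0,-0.381,0]
    - [0.857,-0.76,0.22,0,0,-0.381,0]
    - [0.857,-0.76,0.22,0,0,-0.381,0]
    - [0.857,-0.76,0.22,0,0,-0.381,0]
  grip_force: 30

```text
time: 2.5
tool_pos: [0.4246, -0.0727, 0.137]
tool_rot: [0.001, 0.707, 0.707, 0.0]
ft_force: [1.5, -0.6, 0.2]
gripper_width: 0.0855
grip_force: 0.0
```

```bash
python3 -c "
from h import *
to(.461,-.002,.03); print(readout.observe()['tool_pos'])"
```

```text
shift [0.1415 0.0726 0.214 ] turn [0.0004 0.0002 0.0003]
[ 0.42464635 -0.07274191  0.13699504]
```

>>> carry_out:
  moves:
    - [0.14,0.072,0.1,0,0,0,0]
    - [0.14,0.072,0.1,0,0,0,0]
    - [0.14,0.072,0.1,0,0,0,0]
    - [0.14,0.072,0.19,0,0,0,0]
    - [0.14,0.072,0.19,0,0,0,0]
    - [0.14,0.072,0.19,0,0,0,0]
    - [0.14,0.072,0.19,0,0,0,0]
    - [0.14,0.072,0.19,0,0,0,0]

```text
time: 3.5
tool_pos: [0.4604, -0.0049, 0.043]
tool_rot: [0.001, 0.707, 0.707, 0.001]
ft_force: [0.3, 0.3, 0.2]
gripper_width: 0.0856
grip_force: 0.0
```

```bash
python3 -c "
from h import *
to(.461,-.002,.001); print(readout.observe()['tool_pos'])"
```

```text
shift [0.0058 0.001  0.084 ] turn [ 0.0006  0.0001 -0.0001]
[ 0.46041618 -0.00487125  0.04300348]
```

>>> carry_out:
  moves:
    - [0.006,0,0.04,0,0,0,0]
    - [0.006,0,0.06,0,0,0,0]
    - [0.006,0,0.075,0,0,0,0]
    - [0.006,0,0.084,0,0,0,0]
    - [0.006,0,0.084,0,0,0,0.4]
    - [0.006,0,0.084,0,0,0,0.6]
    - [0.006,0,0.084,0,0,0,1]
    - [0.006,0,0.084,0,0,0,1]

```text
time: 4.5
tool_pos: [0.4601, -0.0017, 0.0006]
tool_rot: [0.0, 0.707, 0.707, 0.0]
ft_force: [-1.3, -0.1, 6.1]
gripper_width: 0.0543
grip_force: 30.7
```

>>> carry_out:
  moves:
    - [0,0,0,0,0,0,1]
    - [0,0,0,0,0,0,1]
    - [0,0,0,0,0,0,1]
    - [0,0,0,0,0,0,1]
    - [0,0,-0.02,0,0,0,1]
    - [0,0,-0.05,0,0,0,1]
    - [0,0,-0.1,0,0,0,1]
    - [0,0,-0.1,0,0,0,1]

```text
time: 5.5
tool_pos: [0.4611, -0.0018, 0.0519]
tool_rot: [0.001, 0.707, 0.707, 0.001]
ft_force: [1.0, 0.2, -0.2]
gripper_width: 0.0544
grip_force: 31.9
```

```bash
python3 -c "
from h import *
print(readout.observe()['tool_pos']); im=cam('scene'); save(im,'d1.png',(260,150,420,270),4)
to(.620,.121,.05)"
```

```text
[ 0.46110188 -0.0017809   0.05186273]
shift [0.2453 0.3191 0.0022] turn [ 0.0006  0.0001 -0.    ]
```

View pics/d1.png

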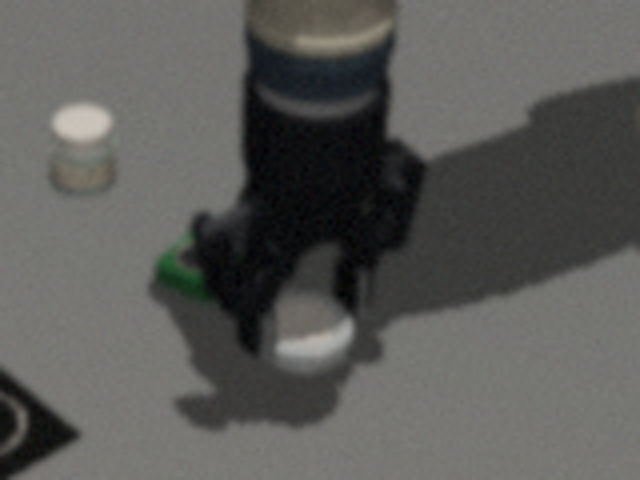

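>>> carry_out:
  moves:
    - [0.08,0.1,0,0,0,0,1]
    - [0.16,0.21,0,0,0,0,1]
    - [0.245,0.318,0,0,0,0,1]
    - [0.245,0.318,0,0,0,0,1]
    - [0.245,0.318,0.02,0,0,0,1]
    - [0.245,0.318,0.04,0,0,0,1]
    - [0.245,0.318,0.04,0,0,0,1]
    - [0.245,0.318,0.04,0,0,0,1]

```text
time: 6.55
tool_pos: [0.6185, 0.1202, 0.0303]
tool_rot: [0.0, 0.707, 0.707, 0.0]
ft_force: [-0.1, 0.3, -0.3]
gripper_width: 0.0542
grip_force: 32.0
```

```bash
python3 -c "
from h import *
print(readout.observe()['tool_pos']); to(.620,.121,.0215)"
```

```text
[0.61854371 0.12024142 0.03028461]
shift [0.0015 0.0029 0.0176] turn [ 0.      0.     -0.0003]
```

>>> carry_out:
  moves:
    - [0.0015,0.003,0.01,0,0,0,1]
    - [0.0015,0.003,0.018,0,0,0,1]
    - [0.0015,0.003,0.018,0,0,0,1]
    - [0.0015,0.003,0.018,0,0,0,0.2]
    - [0.0015,0.003,0.018,0,0,0,0]
    - [0.0015,0.003,0.018,0,0,0,0]
    - [0.0015,0.003,0.0,0,0,0,0]
    - [0.0015,0.003,-0.08,0,0,0,0]

```text
time: 7.55
tool_pos: [0.619, 0.1216, 0.0689]
tool_rot: [-0.001, 0.707, 0.707, -0.002]
ft_force: [1.4, -0.7, 0.1]
gripper_width: 0.0854
grip_force: 0.0
```

```bash
python3 -c "
from h import *
print(readout.observe()['tool_pos']); to(.4385,.1445,.08); to(.4385,.1445,.002)"
```

```text
[0.61904963 0.12156349 0.0688813 ]
shift [ 0.0458 -0.3612 -0.0207] turn [-0.0014  0.0001 -0.    ]
shift [ 0.0459 -0.3605  0.1353] turn [-0.0014  0.0001 -0.    ]
```

>>> carry_out:
  moves:
    - [0.01,-0.12,-0.03,0,0,0,0]
    - [0.03,-0.24,-0.03,0,0,0,0]
    - [0.046,-0.36,-0.02,0,0,0,0]
    - [0.046,-0.361,0,0,0,0,0]
    - [0.046,-0.361,0.05,0,0,0,0]
    - [0.046,-0.361,0.09,0,0,0,0]
    - [0.046,-0.361,0.115,0,0,0,0]
    - [0.046,-0.361,0.115,0,0,0,0]

```text
time: 8.55
tool_pos: [0.44, 0.1446, 0.0121]
tool_rot: [-0.0, 0.707, 0.707, -0.0]
ft_force: [-0.8, 1.1, 0.9]
gripper_width: 0.0854
grip_force: 0.0
```

```bash
python3 -c "
from h import *
print(readout.observe()['tool_pos']); to(.4385,.1445,.002)
from m import *
save(im,'d2.png',(230,170,330,300),4)"
```

```text
[0.43996626 0.14457326 0.01205562]
shift [-0.0001 -0.0029  0.0201] turn [-0.0003  0.     -0.0001]
```

View pics/d2.png

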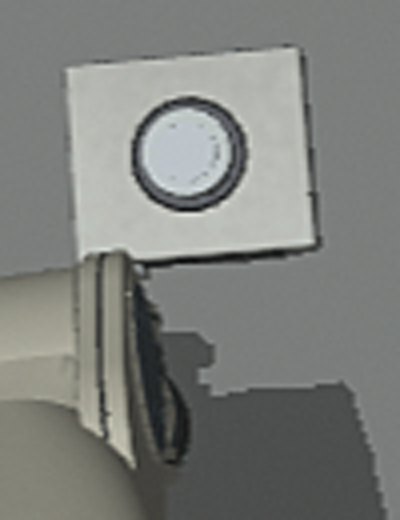

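The diffuser sits in the window, about 1 px (2.5 mm) off centre. Next I'll grasp the dish.

>>> carry_out:
  moves:
    - [0,-0.002,0.01,0,0,0,0]
    - [0,-0.002,0.02,0,0,0,0]
    - [0,-0.002,0.02,0,0,0,0.4]
    - [0,-0.002,0.02,0,0,0,0.6]
    - [0,-0.002,0.02,0,0,0,1]
    - [0,-0.002,0.02,0,0,0,1]
    - [0,-0.002,0.02,0,0,0,1]
    - [0,-0.002,0.02,0,0,0,1]

```text
time: 9.6
tool_pos: [0.439, 0.1447, 0.003]
tool_rot: [0.0, 0.707, 0.707, 0.0]
ft_force: [-2.5, 0.0, 6.1]
gripper_width: 0.0447
grip_force: 29.7
```

>>> carry_out:
  moves:
    - [0,0,0,0,0,0,1]
    - [0,0,-0.02,0,0,0,1]
    - [0,0,-0.06,0,0,0,1]
    - [0,0,-0.12,0,0,0,1]
    - [-0.01,0.1,-0.14,0,0,0,1]
    - [-0.02,0.2,-0.14,0,0,0,1]
    - [-0.03,0.3,-0.14,0,0,0,1]
    - [-0.044,0.36,-0.14,0,0,0,1]

```text
time: 10.6
tool_pos: [0.6211, 0.1224, 0.0729]
tool_rot: [0.0, 0.707, 0.707, 0.0]
ft_force: [-0.2, -0.0, -0.8]
gripper_width: 0.0449
grip_force: 30.8
```

```bash
python3 -c "
from h import *
print(readout.observe()['tool_pos']); to(.621,.123,.0345); im=cam('scene'); save(im,'d3.png',(220,200,400,350),4)"
```

```text
[0.62107363 0.12238995 0.07290061]
shift [ 0.0012 -0.0002  0.0768] turn [ 0.0003 -0.     -0.0001]
```

View pics/d3.png

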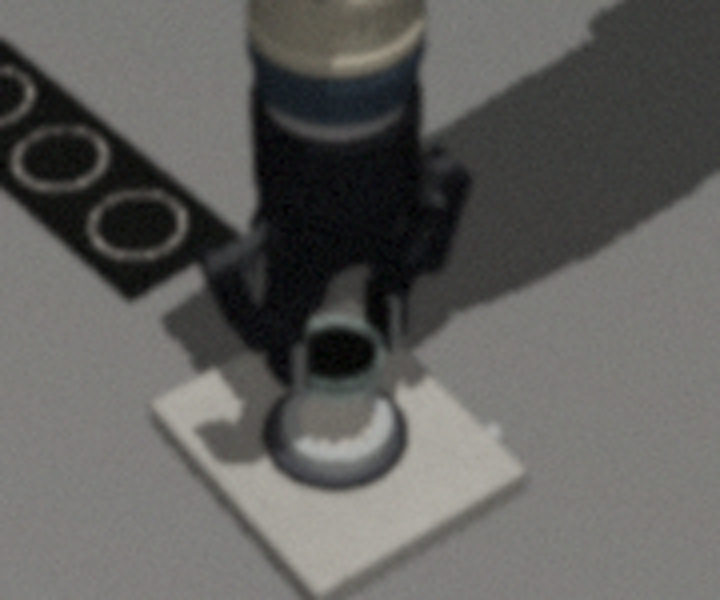

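The dish is held level over the diffuser. Lowering it.

>>> carry_out:
  moves:
    - [0.001,0,0.04,0,0,0,1]
    - [0.001,0,0.06,0,0,0,1]
    - [0.001,0,0.07,0,0,0,1]
    - [0.001,0,0.075,0,0,0,1]
    - [0.001,0,0.075,0,0,0,1]
    - [0.001,0,0.075,0,0,0,0.3]
    - [0.001,0,0.075,0,0,0,0]
    - [0.001,0,0.075,0,0,0,0]

```text
time: 11.65
tool_pos: [0.619, 0.1232, 0.0352]
tool_rot: [0.0, 0.707, 0.707, 0.0]
ft_force: [1.3, -0.1, 0.1]
gripper_width: 0.0856
grip_force: 0.0
```

>>> carry_out:
  moves:
    - [0,0,-0.02,0,0,0,0]
    - [0,0,-0.1,0,0,0,0]
    - [-0.1,-0.04,-0.18,0,0,0,0]
    - [-0.21,-0.08,-0.18,0,0,0,0]
    - [-0.32,-0.14,-0.18,0,0,0,0]
    - [-0.43,-0.2,-0.18,0,0,0,0]
    - [-0.54,-0.26,-0.18,0,0,0,0]
    - [-0.65,-0.32,-0.18,0,0,0,0]

```text
time: 12.65
tool_pos: [0.4582, -0.203, 0.126]
tool_rot: [0.001, 0.707, 0.707, 0.0]
ft_force: [1.0, -0.9, 0.5]
gripper_width: 0.0856
grip_force: 0.0
```

```bash
python3 -c "
from m import *
print(readout.observe()['tool_pos']); cen('dish',.038,(277,209)); cen('diffuser',.028,(277,209)); cen('jar',.025,(430,271)); save(im,'d4.png',(230,170,330,300),4)
to(.456,-.255,.12);to(.456,-.255,.012)"
```

```text
[ 0.45541828 -0.20849776  0.12585148]
dish 0.68 [0.6178 0.1254 0.038 ] px [274.5 207.5] sides [np.float64(0.042), np.float64(0.043)] dir [np.float64(-90.9), np.float64(179.9)]
diffuser none
jar none
shift [-0.105  -0.0051  0.0114] turn [ 0.0003  0.0001 -0.001 ]
shift [-0.1049 -0.0053  0.2274] turn [ 0.0003  0.0001 -0.001 ]
```

View pics/d4.png

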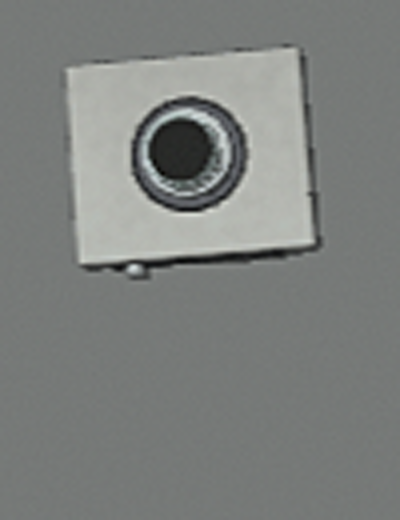

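The dish is centred on the diffuser to within a few mm. On to the jar.

>>> carry_out:
  moves:
    - [-0.1,-0.004,0,0,0,0,0]
    - [-0.1,-0.004,0,0,0,0,0]
    - [-0.1,-0.004,0.0,0,0,0,0]
    - [-0.1,-0.004,0.05,0,0,0,0]
    - [-0.1,-0.004,0.1,0,0,0,0]
    - [-0.1,-0.004,0.12,0,0,0,0]
    - [-0.1,-0.004,0.12,0,0,0,0]
    - [-0.1,-0.004,0.12,0,0,0,0]

```text
time: 13.85
tool_pos: [0.4577, -0.2513, 0.0659]
tool_rot: [0.001, 0.707, 0.707, 0.0]
ft_force: [-0.2, 0.3, -0.6]
gripper_width: 0.085
grip_force: 0.0
```

```bash
python3 -c "
from h import *
print(readout.observe()['tool_pos']); to(.456,-.254,.004)"
```

```text
[ 0.4577207  -0.25125218  0.0658549 ]
shift [-0.0054 -0.0036  0.1237] turn [0.0003 0.0002 0.0002]
```

>>> carry_out:
  moves:
    - [-0.005,-0.003,0.04,0,0,0,0]
    - [-0.005,-0.003,0.08,0,0,0,0]
    - [-0.005,-0.003,0.11,0,0,0,0]
    - [-0.005,-0.003,0.123,0,0,0,0]
    - [-0.005,-0.003,0.123,0,0,0,0.4]
    - [-0.005,-0.003,0.123,0,0,0,1]
    - [-0.005,-0.003,0.123,0,0,0,1]
    - [-0.005,-0.003,0.123,0,0,0,1]

```text
time: 14.85
tool_pos: [0.4561, -0.2541, 0.0043]
tool_rot: [0.001, 0.707, 0.707, 0.0]
ft_force: [-1.0, 0.3, 6.4]
gripper_width: 0.0411
grip_force: 30.2
```

>>> carry_out:
  moves:
    - [0,0,0,0,0,0,1]
    - [0,0,0,0,0,0,1]
    - [0,0,-0.03,0,0,0,1]
    - [0,0,-0.08,0,0,0,1]
    - [0.1,0.1,-0.1,0,0,0,1]
    - [0.2,0.2,-0.1,0,0,0,1]
    - [0.3,0.3,-0.1,0,0,0,1]
    - [0.34,0.34,-0.1,0,0,0,1]

```text
time: 15.85
tool_pos: [0.6271, -0.082, 0.0545]
tool_rot: [0.0, 0.707, 0.707, 0.0]
ft_force: [-0.4, -0.6, -1.9]
gripper_width: 0.041
grip_force: 30.8
```

```bash
python3 -c "
from h import *
print(readout.observe()['tool_pos']); to(.626,-.083,.04);to(.626,-.083,.008); im=cam('scene'); save(im,'d5.png',(160,130,380,300),3.5)"
```

```text
[ 0.62709938 -0.08199964  0.05451609]
shift [-0.002  -0.0022  0.029 ] turn [0.0002 0.0001 0.0002]
shift [-0.002  -0.0023  0.093 ] turn [0.0002 0.0001 0.0002]
```

View pics/d5.png

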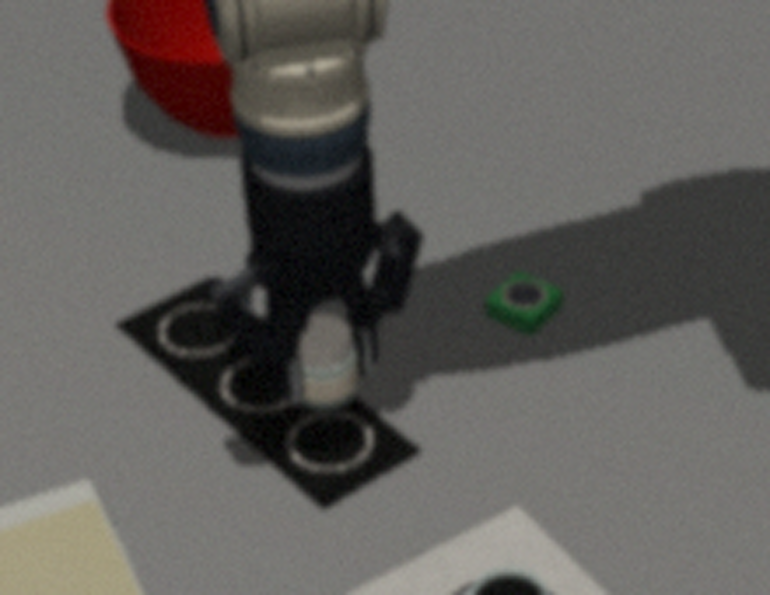

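The jar is held upright above the ring nearest the rack. Placing it.

>>> carry_out:
  moves:
    - [-0.002,-0.002,0.04,0,0,0,1]
    - [-0.002,-0.002,0.07,0,0,0,1]
    - [-0.002,-0.002,0.085,0,0,0,1]
    - [-0.002,-0.002,0.093,0,0,0,1]
    - [-0.002,-0.002,0.093,0,0,0,1]
    - [-0.002,-0.002,0.093,0,0,0,0.3]
    - [-0.002,-0.002,0.093,0,0,0,0]
    - [-0.002,-0.002,0.093,0,0,0,0]

```text
time: 16.9
tool_pos: [0.6248, -0.0849, 0.0071]
tool_rot: [0.0, 0.707, 0.707, 0.0]
ft_force: [-0.2, 0.2, 0.4]
gripper_width: 0.0853
grip_force: 0.0
```

>>> carry_out:
  moves:
    - [0,0,-0.04,0,0,0,0]
    - [0,0,-0.14,0,0,0,0]
    - [-0.02,-0.06,-0.2,0,0,0.06,0]
    - [-0.04,-0.12,-0.2,0,0,0.12,0]
    - [-0.06,-0.2,-0.2,0,0,0.139,0]
    - [-0.08,-0.28,-0.2,0,0,0.139,0]
    - [-0.094,-0.358,-0.2,0,0,0.139,0]
    - [-0.094,-0.358,-0.15,0,0,0.139,0]

```text
time: 17.9
tool_pos: [0.4445, -0.1324, 0.0833]
tool_rot: [0.001, 0.844, 0.537, 0.001]
ft_force: [0.5, -0.0, -0.6]
gripper_width: 0.085
grip_force: 0.0
```

```bash
python3 -c "
from m import *
print(readout.observe()['tool_pos']); cen('jar',.028,(357,206)); to(.447,-.130,.04,65);to(.447,-.130,.004,65)"
```

```text
[ 0.44385984 -0.13166272  0.07989453]
jar 0.58 [ 0.6229 -0.0873  0.028 ] px [360. 205.] sides [np.float64(0.045), np.float64(0.046)] dir [np.float64(-90.9), np.float64(178.3)]
shift [0.005  0.0039 0.0817] turn [-0.0007 -0.     -0.0004]
shift [0.005  0.004  0.1537] turn [-0.0007 -0.     -0.0004]
```

```bash
python3 -c "
from h import *
to(.447,-.130,.05,115)"
```

```text
shift [0.005  0.0038 0.0617] turn [-0.0007 -0.0003 -0.2782]
```

>>> carry_out:
  moves:
    - [0.005,0.004,0,0,0,-0.06,0]
    - [0.005,0.004,0,0,0,-0.12,0]
    - [0.005,0.004,0,0,0,-0.18,0]
    - [0.005,0.004,0,0,0,-0.23,0]
    - [0.005,0.004,0,0,0,-0.278,0]
    - [0.005,0.004,0.04,0,0,-0.278,0]
    - [0.005,0.004,0.07,0,0,-0.278,0]
    - [0.005,0.004,0.07,0,0,-0.278,0]

```text
time: 19.0
tool_pos: [0.4485, -0.1301, 0.0468]
tool_rot: [-0.001, 0.537, 0.844, -0.0]
ft_force: [-0.2, 0.3, 0.5]
gripper_width: 0.0853
grip_force: 0.0
```

```bash
python3 -c "
from h import *
print(readout.observe()['tool_pos'])
to(.447,-.130,.003,115)"
```

```text
[ 0.44854017 -0.13009533  0.04675486]
shift [ 0.0014 -0.0026  0.0875] turn [-0.0003 -0.0004  0.0002]
```

>>> carry_out:
  moves:
    - [0.001,-0.002,0.04,0,0,0,0]
    - [0.001,-0.002,0.07,0,0,0,0]
    - [0.001,-0.002,0.087,0,0,0,0]
    - [0.001,-0.002,0.087,0,0,0,0.4]
    - [0.001,-0.002,0.087,0,0,0,1]
    - [0.001,-0.002,0.087,0,0,0,1]
    - [0.001,-0.002,0.087,0,0,0,1]
    - [0.001,-0.002,0.087,0,0,0,1]

```text
time: 20.0
tool_pos: [0.4479, -0.1306, 0.0042]
tool_rot: [0.001, 0.537, 0.843, 0.0]
ft_force: [-0.3, 0.2, 6.3]
gripper_width: 0.0392
grip_force: 30.3
```

>>> carry_out:
  moves:
    - [0,0,0,0,0,0,1]
    - [0,0,-0.04,0,0,0,1]
    - [0,0,-0.12,0,0,0,1]
    - [-0.06,0.09,-0.12,0,0,0.03,1]
    - [-0.12,0.18,-0.12,0,0,0.06,1]
    - [-0.18,0.27,-0.12,0,0,0.085,1]
    - [-0.21,0.325,-0.12,0,0,0.085,1]
    - [-0.21,0.325,-0.12,0,0,0.085,1]

```text
time: 21.0
tool_pos: [0.6406, -0.1568, 0.0626]
tool_rot: [-0.0, 0.644, 0.765, -0.0]
ft_force: [-0.3, 0.5, -1.3]
gripper_width: 0.0388
grip_force: 30.8
```

```bash
python3 -c "
from h import *
print(readout.observe()['tool_pos']); to(.6387,-.1565,.006,99.7); im=cam('scene'); save(im,'d6.png',(160,130,380,300),3.5)"
```

```text
[ 0.64055626 -0.15681529  0.06257784]
shift [ 0.0012 -0.0035  0.1132] turn [-0.     -0.0001  0.0003]
```

View pics/d6.png

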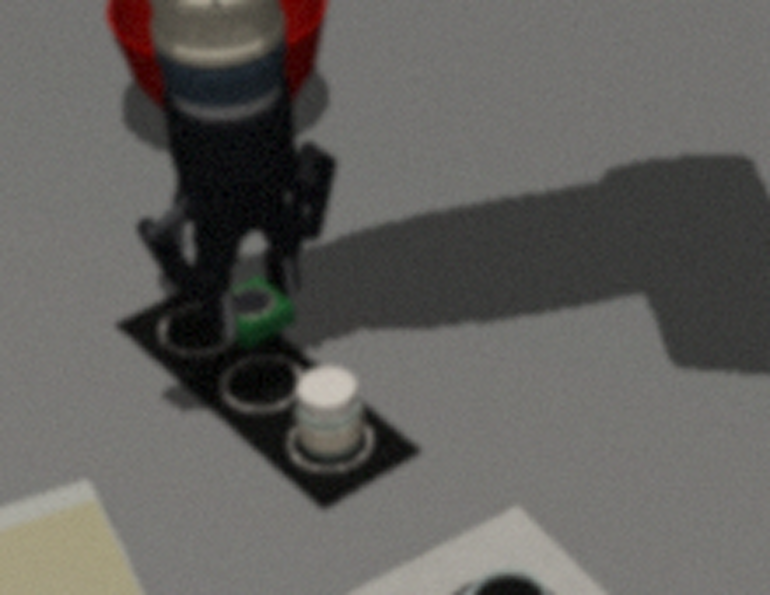

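>>> carry_out:
  moves:
    - [0.001,-0.003,0.05,0,0,0,1]
    - [0.001,-0.003,0.09,0,0,0,1]
    - [0.001,-0.003,0.105,0,0,0,1]
    - [0.001,-0.003,0.111,0,0,0,1]
    - [0.001,-0.003,0.111,0,0,0,1]
    - [0.001,-0.003,0.111,0,0,0,0.3]
    - [0.001,-0.003,0.111,0,0,0,0]
    - [0.001,-0.003,0.111,0,0,0,0]

```text
time: 22.05
tool_pos: [0.6376, -0.1566, 0.0083]
tool_rot: [0.0, 0.645, 0.764, 0.0]
ft_force: [-0.4, 0.1, 0.1]
gripper_width: 0.0857
grip_force: 0.0
```

>>> carry_out:
  moves:
    - [0,0,-0.06,0,0,0,0]
    - [0,0,-0.17,0,0,0,0]
    - [0.04,-0.06,-0.26,0,0,0,0]
    - [0.1,-0.16,-0.28,0,0,0,0]
    - [0.2,-0.22,-0.28,0,0,0.02,0]
    - [0.32,-0.25,-0.28,0,0,0.054,0]
    - [0.44,-0.26,-0.28,0,0,0.054,0]
    - [0.56,-0.27,-0.28,0,0,0.054,0]

```text
time: 23.05
tool_pos: [0.4565, 0.0982, 0.1485]
tool_rot: [0.0, 0.707, 0.707, 0.0]
ft_force: [1.2, -0.4, -0.3]
gripper_width: 0.0854
grip_force: 0.0
```

```bash
python3 -c "
from m import *
print(readout.observe()['tool_pos']); to(.430,.2655,.12)"
```

```text
[0.45397452 0.1036435  0.14848841]
shift [ 0.3237 -0.0469  0.0579] turn [-0.0001 -0.0009  0.001 ]
```

>>> carry_out:
  moves:
    - [0.12,-0.02,0,0,0,0,0]
    - [0.24,-0.04,0,0,0,0,0]
    - [0.31,-0.045,0,0,0,0,0]
    - [0.31,-0.045,0.05,0,0,0,0]
    - [0.31,-0.045,0.12,0,0,0,0]
    - [0.31,-0.045,0.16,0,0,0,0]
    - [0.31,-0.045,0.16,0,0,0,0]
    - [0.31,-0.045,0.16,0,0,0,0]

```text
time: 24.1
tool_pos: [0.4352, 0.2518, 0.0688]
tool_rot: [0.0, 0.707, 0.707, 0.0]
ft_force: [0.5, 0.3, 1.2]
gripper_width: 0.0853
grip_force: 0.0
```

```bash
python3 -c "
from h import *
print(readout.observe()['tool_pos']); to(.430,.2655,.006); im=cam('scene'); print(pix(im,[.43,.2655,0]));save(im,'d7.png',(350,230,510,350),4)"
```

```text
[0.43518529 0.25178632 0.06883835]
shift [ 0.0274 -0.0105  0.1257] turn [ 0.0003 -0.0001 -0.    ]
[422.35202811 322.88490116]
```

View pics/d7.png

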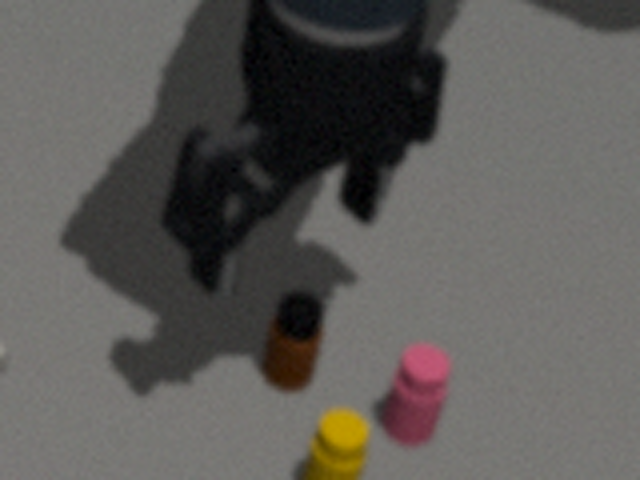

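The amber vial's base appears at about (289,372) in the crop, against a predicted (290,371). I'll grasp there.

>>> carry_out:
  moves:
    - [0.027,-0.01,0,0,0,0,0]
    - [0.027,-0.01,0.04,0,0,0,0]
    - [0.027,-0.01,0.08,0,0,0,0]
    - [0.027,-0.01,0.11,0,0,0,0.2]
    - [0.027,-0.01,0.124,0,0,0,0.4]
    - [0.027,-0.01,0.124,0,0,0,0.6]
    - [0.027,-0.01,0.124,0,0,0,1]
    - [0.027,-0.01,0.124,0,0,0,1]

```text
time: 25.15
tool_pos: [0.43, 0.2654, 0.0066]
tool_rot: [0.0, 0.707, 0.707, 0.001]
ft_force: [-0.0, 0.7, 2.1]
gripper_width: 0.0251
grip_force: 29.6
```

>>> carry_out:
  moves:
    - [0,0,0,0,0,0,1]
    - [0,0,0,0,0,0,1]
    - [0,0,-0.03,0,0,0,1]
    - [0,0,-0.12,0,0,0,1]
    - [0,0,-0.2,0,0,0,1]
    - [-0.08,0,-0.2,0,0,0,1]
    - [-0.2,0,-0.2,0,0,0,1]
    - [-0.32,0,-0.2,0,0,0,1]

```text
time: 26.15
tool_pos: [0.4294, 0.1037, 0.1061]
tool_rot: [0.0, 0.707, 0.708, 0.0]
ft_force: [2.5, 0.1, -0.8]
gripper_width: 0.025
grip_force: 29.7
```

```bash
python3 -c "
from h import *
print(readout.observe()['tool_pos']); to(.651,-.230,.10)"
```

```text
[0.42940445 0.10374992 0.106051  ]
shift [-0.668   0.4424  0.0124] turn [0.0001 0.0001 0.0004]
```

>>> carry_out:
  moves:
    - [-0.08,0.05,0,0,0,0,1]
    - [-0.18,0.12,0,0,0,0,1]
    - [-0.28,0.19,0,0,0,0,1]
    - [-0.38,0.26,0,0,0,0,1]
    - [-0.48,0.33,0,0,0,0,1]
    - [-0.58,0.39,0,0,0,0,1]
    - [-0.66,0.44,0,0,0,0,1]
    - [-0.66,0.44,0,0,0,0,1]

```text
time: 27.15
tool_pos: [0.6504, -0.2281, 0.1044]
tool_rot: [-0.0, 0.708, 0.706, -0.0]
ft_force: [0.4, 0.7, -0.2]
gripper_width: 0.0255
grip_force: 29.8
```

```bash
python3 -c "
from h import *
print(readout.observe()['tool_pos']); im=cam('scene'); to(.651,-.230,.0102);  save(im,'d8.png',(160,110,380,280),3.5)"
```

```text
[ 0.65039071 -0.22806106  0.10443766]
shift [-0.0077  0.0032  0.189 ] turn [-0.0005 -0.0002 -0.0007]
```

View pics/d8.png

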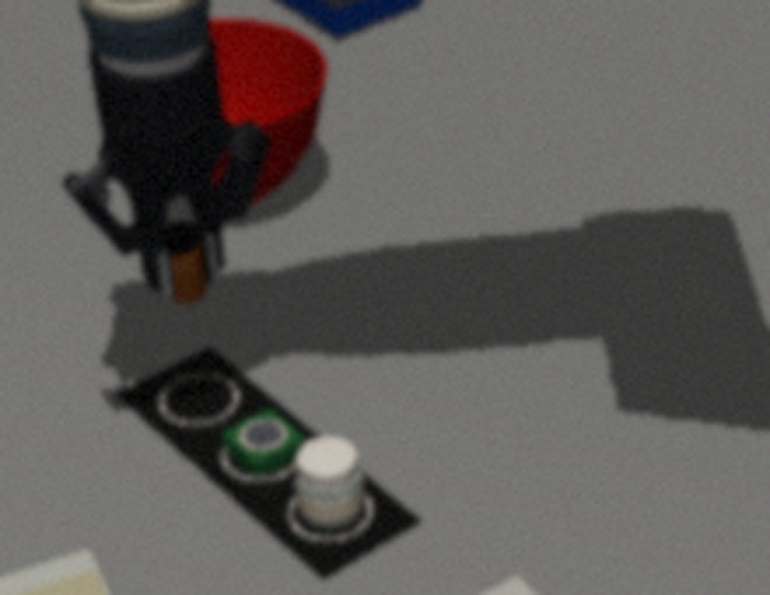

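The vial hangs upright above the far ring, and the jar and block stand in theirs. Lowering the vial.

>>> carry_out:
  moves:
    - [-0.006,0.002,0.06,0,0,0,1]
    - [-0.006,0.002,0.11,0,0,0,1]
    - [-0.006,0.002,0.15,0,0,0,1]
    - [-0.006,0.002,0.17,0,0,0,1]
    - [-0.006,0.002,0.18,0,0,0,1]
    - [-0.006,0.002,0.18,0,0,0,1]
    - [-0.006,0.002,0.18,0,0,0,1]
    - [-0.006,0.002,0.18,0,0,0,1]

```text
time: 28.2
tool_pos: [0.6509, -0.228, 0.0166]
tool_rot: [0.0, 0.707, 0.707, 0.0]
ft_force: [-0.1, -0.1, -0.2]
gripper_width: 0.0249
grip_force: 29.8
```

```bash
python3 -c "
from h import *
print(readout.observe()['tool_pos']); to(.651,-.230,.0098)"
```

```text
[ 0.65091587 -0.22799144  0.01659573]
shift [-0.004   0.0002  0.0136] turn [ 0.0003  0.0001 -0.    ]
```

>>> carry_out:
  moves:
    - [-0.004,0,0.007,0,0,0,1]
    - [-0.004,0,0.013,0,0,0,1]
    - [-0.004,0,0.013,0,0,0,1]
    - [-0.004,0,0.013,0,0,0,0.6]
    - [-0.004,0,0.013,0,0,0,0.3]
    - [-0.004,0,0.013,0,0,0,0]
    - [-0.004,0,0.013,0,0,0,0]
    - [-0.004,0,0.013,0,0,0,0]

```text
time: 29.2
tool_pos: [0.6507, -0.2298, 0.0094]
tool_rot: [-0.0, 0.707, 0.707, -0.0]
ft_force: [-0.2, -0.9, -0.1]
gripper_width: 0.0855
grip_force: 0.0
```

>>> carry_out:
  moves:
    - [0,0,-0.06,0,0,0,0]
    - [0,0,-0.16,0,0,0,0]
    - [0,0,-0.28,0,0,0,0]
    - [0,-0.1,-0.32,0,0,0,0]
    - [0,-0.2,-0.32,0,0,0,0]
    - [0,-0.32,-0.32,0,0,0,0]
    - [0,-0.4,-0.32,0,0,0,0]
    - [0,-0.4,-0.32,0,0,0,0]

```text
time: 30.2
tool_pos: [0.4485, -0.2296, 0.1703]
tool_rot: [0.0, 0.708, 0.707, -0.0]
ft_force: [0.0, -0.5, -0.4]
gripper_width: 0.0854
grip_force: 0.0
```

```bash
python3 - <<'E'
from m import *
for a in [("dish",.04,(277,209)),("jar",.026,(357,206)),("vial",.028,(414,195)),("mat",.003,(386,201)),("tub",.05,(528,243))]: cen(*a)
save(im,"f1.png",(240,165,440,300),4)
E
```

```text
dish 0.66 [0.6186 0.124  0.04  ] px [275. 207.] sides [np.float64(0.045), np.float64(0.046)] dir [np.float64(-90.9), np.float64(179.9)]
jar 0.79 [ 0.6228 -0.0868  0.026 ] px [359.8 205.3] sides [np.float64(0.045), np.float64(0.039)] dir [np.float64(-45.5), np.float64(-137.1)]
vial 0.64 [ 0.6495 -0.2289  0.028 ] px [416.3 193.7] sides [np.float64(0.035), np.float64(0.021)] dir [np.float64(-45.9), np.float64(-137.7)]
mat 0.89 [ 0.6383 -0.1572  0.003 ] px [386.5 200.9] sides [np.float64(0.242), np.float64(0.08)] dir [np.float64(-80.4), np.float64(-172.9)]
tub none
```

View pics/f1.png

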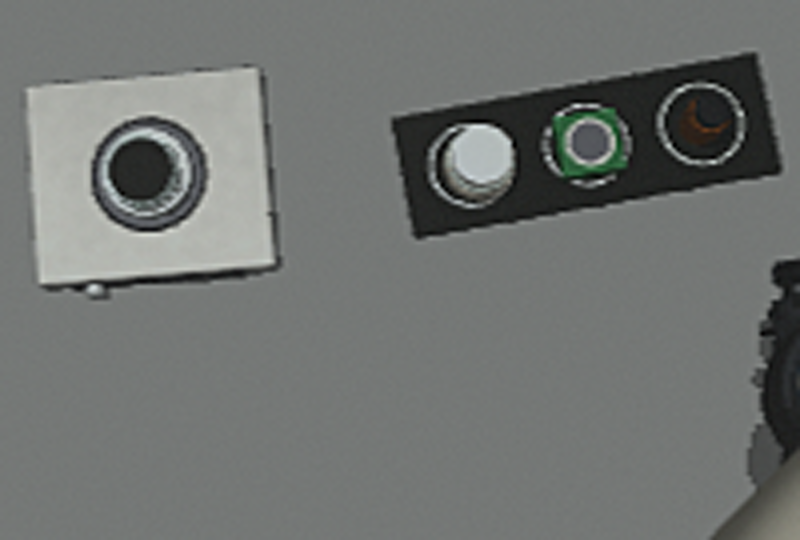

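In the top view everything sits inside its ring or window (dish (140,170), jar (478,165), block (590,143), vial (700,123) in the crop), with measured offsets of about 5 mm or less. The arm is clear, so I'm handing in.

```bash
python3 -c "
from h import *
print(readout.observe()['dq'].round(3)); print(sign_off())"
```

```text
[ 0.001  0.001 -0.004  0.001 -0.001 -0.001]
the job is handed in; nothing more can be done
None
```

I set out all five things and handed the job in at about 30 s; the last top view showed each within about 5 mm of its centre by measurement or by eye. I didn't re-measure the red tub (the network missed it), but the arm never went near it, and sign-off returned no verdict.

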